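# Fit the double lid on the swab can and lift off its outer cover

### The arm

A 6-joint arm with a two-finger parallel gripper is mounted at the origin on the work surface. World frame = base frame: x ahead of the robot, y to its left, z up, the work surface at z = 0. Lengths are in mm, angles in degrees, forces in N, time in s.
With the tool pointing down it reaches from about 300 to 850 mm from the base axis. Payload 4.2 kg.
Tool frame: the origin (TCP) lies midway between the tips of the shut fingers; the grasp point (between the pads) lies 19 mm behind it (env.tcp_to_grasp is the distance from the TCP to the grasp point, in mm); z points along the fingers, x is the direction in which the jaws open and shut, and the axes are right-handed (so a half turn about z gives the same grasp; the last joint's range is limited). The gripper opens to 91 mm and grips with 3 to 60 N. Pads are 32 mm wide; open, the fingers measure 118 mm over their backs; the gripper's body (76 mm by 178 mm) begins 60 mm behind the grasp point.
Start: joints at [-67.895, 18.312, 89.639, -0, 72.044, -1.146], TCP at [226.988, -528.318, 213.976] pointing down, gripper open.
Joint ranges: [-177.97, 177.97], [-48.28, 115.42], [12.27, 149.76], [-77.06, 257.06], [2.81, 150.46], [-146.56, 146.56]. Speed limits (degrees/s): [147.25, 147.25, 180, 180, 180, 180].

### API

Orientations are given as [roll, pitch, yaw] about the fixed x, y, z axes, in that order (R = Rz(yaw) Ry(pitch) Rx(roll)).
In Python, from workcell import env gives the robot as it stands.
- The arm moves only by the tool drive_tool, never from a script. Its argument "motion" is a list of rows, each a list of 2 entries, a list of its own where there are three numbers: the shift along the world's x, y, z in m, then the turn, a rotation vector about the world's x, y, z in rad. In form: [[[dx, dy, dz], [wx, wy, wz]], ...]. A call has exactly 10 rows; each row shifts and turns the commanded pose from where the row before left it; what a row does not reach is not made up. A row lasts 1/12 s, in which the tool goes at most 41.7 mm and 7.16 degrees, less where a joint would pass 70% of its speed; a pose out of reach is approached as far as the arm can. A call is refused whole if a number of a shift passes 0.0417 or a number of a turn 0.125, either way. A call with a gripper value outside its range is refused whole. "claw" is the opening, from 0 (shut) to 1 (fully open), set as the call begins (left out, the last holds). The fingers move at their own pace and stop on an object; "force" is the grip in N (left out, the last holds). Time passes only in rows, so rows that do not move let the fingers close, or fill a call up. It gives the time, the measured TCP pose, the force and the opening at its end, in the units of the state.
- env.state(): the state, without advancing time (a new reading comes with each control period).
- env.grab_frame(name): name is "scene" or "top" or "wrist"; returns the picture (400x640x3 uint8, red, green, blue); there is no depth.
- env.camera_params(name): a dict with "fov_y" (degrees; the focal length in pixels is half the picture's height over the tangent of half this angle, whatever the lens; pixels are square), "cx", "cy" (the principal point, pixels), "k1" (the pictures are not rectified: a ray, as slopes to the right and down, at radius r is drawn at 1 + k1 r^2 times it, then the intrinsics apply), "pose" (4x4, takes a point from camera to world coordinates). Camera axes: x right, y down, z forward; pixel columns grow to the right and rows downward; lengths in mm; the calibration is good to about 2 mm. A picture is of the moment at which its call begins: read the wrist's pose just before it. camera_params takes no time and is no camera call; for the wrist camera it gives the pose at the moment of the call.
- env.job_done(): hands the job in, once; it reports no verdict.
The state is a dict: "time_s": time; "qpos": joint angles; "qvel": joint speeds; "effort": joint torques, N m; "ee_pos": TCP position; "ee_rot": TCP orientation; "force": force on the tool from outside, world axes, zero at the start; "torque": the same for the moment, N m; "gripper_width": finger opening in mm.
Only numpy, scipy, OpenCV 4.12 (cv2) and the standard library are available. Lean on these libraries where they do the work, as an engineer would, in place of code of your own. Each camera call takes 0.05 s, during which the arm holds its last target.

### The job

On the lid stand lies the swab can's double lid: the outer cover nested over the inner lid, whose square hub sticks up through the cover's collar. Carry both together to the can, turn them so that the square bore fits its square post, lower them gently until the inner lid is fully home on the rim, then lift the outer cover alone by its collar, leaving the inner lid seated and undisturbed. Finish still holding the cover level and still in the gripper, wholly higher than the top of the hub and touching nothing else, and leave the other things on the bench where they are.

Things in the scene. Friction and masses are not known exactly. Their poses are not given: they have to be found in the camera images.
- can: the swab can: fixed to the bench, upright round open can, 86 mm outside diameter, 70 tall, with a square steel post in its centre. Origin at the centre of its underside, z up
- post_top (a point): centre of the top of the can's square post, 96 mm above the bench and 26 above the can's rim. Its x and y axes are square to the post's faces. The post is 15 x 15 mm; its top 8 mm taper to 9 x 9
- stand: the lid stand: fixed round rubber puck, 76 mm across, 16 tall, on which the nested lids lie at the start. Origin at the centre of its underside
- inner_mid (a point): point on the inner lid's axis, half-way up: 30 mm above its underside, 30 below the top of its square hub. z up; x and y square to the faces of hub and bore (a quarter turn looks and fits the same). With the lid home on the can, its underside on the rim, this point is 100 mm above the bench
- inner_lid: the inner lid, loose: metal disc 92 mm across, 4 thick, with a square hub in its centre, 29 x 29 mm outside, hub top 60 above the disc's underside; 20 x 20 mm square bore right through. About 140 g. Gripping the hub carries both lids. Origin on its axis at the underside, axes as inner_mid
- outer_mid (a point): point on the outer cover's axis, half-way up: the collar's top is 19 mm above it, the plate's upper face 4 below, the skirt's lower edge 19 below. z up. Nested, it is 17 mm below inner_mid, the hub stands 28 above the collar, and the skirt reaches 6 below the inner disc's underside
- outer_lid: the outer cover, loose: metal lid 104 mm across over the skirt, with a round upright collar in its centre, 55 mm outside and 48 inside diameter, round the hub. It rests freely on the inner disc and can shift some 3 mm sideways. About 110 g. Gripping the collar lifts it alone. Origin on its axis, 9 mm below outer_mid
- amber_dropper: bystander: square amber dropper bottle, 36 x 36 mm, 92 tall; origin at the centre of its underside
- clear_dropper: bystander: square clear dropper bottle, 36 x 36 mm, 92 tall; origin at the centre of its underside
- cap_a: bystander: domed plastic cap, 36 mm across, 51 tall; origin at the centre of its underside
- cap_b: bystander: second domed plastic cap, 36 mm across, 51 tall; origin at the centre of its underside
- swab_pot: bystander: clear open pot of cotton swabs, 66 mm across, 83 tall with its swabs; it has no post; origin at the centre of its underside
- canister: bystander: closed canister, 68 mm across, 85 tall; origin at the centre of its underside
- cup: bystander: small open plastic cup, 56 mm across, 38 tall; origin at the centre of its underside
Not all that is in view belongs to the job. What is shaped like the outer_lid but black is not meant.

How it is judged (in metres and radians):
On the way, in this order (a step that is already met when the one before it is completed fails the run):
1. both lids are lifted together off the stand, the cover still nested on the inner lid (height (world z) of inner_mid above 0.086 m and horizontal distance between inner_mid and post_top above 0.03 m and z of outer_mid in the frame of inner_mid below -0.012 m and horizontal distance between outer_mid and inner_mid below 0.009 m), for 0.2 s.
2. both lids are on the can together: the inner lid home over the post, the cover nested on it (height (world z) of inner_mid below 0.1025 m and horizontal distance between inner_mid and post_top below 0.005 m and angle between inner_mid's own z axis and vertical below 0.05 rad and z of outer_mid in the frame of inner_mid below -0.012 m and horizontal distance between outer_mid and inner_mid below 0.009 m), for 0.3 s.
At the end, for the whole second after the job is handed in: Inner lid home on the can (2.5 mm in height, 5 mm from the post axis, 0.05 rad) and untouched by the fingers; outer cover held in the fingers (over 0.5 N), still, level within 0.2 rad, outer_mid above 151 mm so that its skirt is above the hub, touching nothing else (height (world z) of inner_mid below 0.1025 m and horizontal distance between inner_mid and post_top below 0.005 m and angle between inner_mid's own z axis and vertical below 0.05 rad and height (world z) of outer_mid above 0.151 m and angle between outer_mid's own z axis and vertical below 0.2 rad and linear speed of outer_lid below 0.03 m/s and contact force between the fingers and outer_lid above 0.5 N and contact force between the fingers and inner_lid below 0.1 N and contact force between outer_lid and inner_lid below 0.05 N and contact force between outer_lid and can below 0.05 N); the arm keeps its last pose, push and grip.
It fails at once if the outer cover is parted from the inner lid (by over 12 mm) while the inner lid is not home on the can ((z of outer_mid in the frame of inner_mid above -0.005 m or horizontal distance between outer_mid and inner_mid above 0.02 m) and not (height (world z) of inner_mid below 0.104 m and horizontal distance between inner_mid and post_top below 0.006 m and angle between inner_mid's own z axis and vertical below 0.1 rad)).
It fails at once if the lids are dropped or slammed onto the can (inner lid faster than 0.4 m/s within 30 mm of its seat) (horizontal distance between inner_mid and post_top below 0.02 m and height (world z) of inner_mid below 0.13 m and linear speed of inner_lid above 0.4 m/s).
It fails at once if a bystander is moved by more than 30 mm (distance of any of amber_dropper, clear_dropper, cap_a, cap_b, swab_pot, canister, cup from where it was at the start of the episode above 0.03 m).
It fails at once if a bystander is knocked over (angle between any of amber_dropper, clear_dropper, cap_a, cap_b, swab_pot, canister, cup's own z axis and vertical above 0.5 rad).
It also fails if it takes over 51 s, if anything falls off the work surface, if the arm or the gripper's body presses on something with over 40 N, if the wrist force passes 120 N, or if a joint passes its speed limit or range.

## Working session

There is one attempt and no reset: what is moved stays moved. The work goes in short steps, Python scripts to look and compute and a tool call to move; the robot and the scene stay as the last step left them, time stands still between calls to the robot, and variables do not carry over. Pictures are saved under pics/ and viewed, and the job is handed in when it is done.

Besides the shell and the picture viewer there is one more tool, called after "Request:" by a JSON object that holds its "name" and its "arguments". drive_tool: Moves the arm, as the interface text tells. Its arguments: {"type":"object","properties":{"motion":{"type":"array","items":{"type":"array"}},"claw":{"type":"number"},"force":{"type":"number"}},"required":["motion"]}

```bash
mkdir -p pics; cat > h.py <<'E'
import numpy as np,cv2
from workcell import env
def snap(n,f):
    P=env.camera_params(n); im=env.grab_frame(n); cv2.imwrite('pics/'+f+'.png',im[:,:,::-1]); np.savez('pics/'+f,im=im,pose=P['pose'],fov=P['fov_y'],cx=P['cx'],cy=P['cy'],k1=P['k1']); return im,P
def load(f):
    d=np.load('pics/'+f+'.npz'); return d['im'],dict(pose=d['pose'],fov_y=float(d['fov']),cx=float(d['cx']),cy=float(d['cy']),k1=float(d['k1']))
def K(P):
    f=200/np.tan(np.radians(P['fov_y'])/2); return np.array([[f,0,P['cx']],[0,f,P['cy']],[0,0,1]])
def ray(P,uv):
    s=cv2.undistortPoints(np.array(uv,float).reshape(-1,1,2),K(P),np.array([P['k1'],0,0,0,0.]))[:,0]
    d=np.c_[s,np.ones(len(s))]@np.array(P['pose'])[:3,:3].T
    return np.array(P['pose'])[:3,3],d
def plane(P,uv,z):
    o,d=ray(P,uv); return o+d*((z-o[2])/d[:,2])[:,None]
def proj(P,X):
    M=np.linalg.inv(np.array(P['pose'])); r=cv2.Rodrigues(M[:3,:3])[0]
    return cv2.projectPoints(np.array(X,float).reshape(-1,1,3),r,M[:3,3],K(P),np.array([P['k1'],0,0,0,0.]))[0][:,0]
E
python3 - <<'E'
from h import *
print(env.state())
for n in['scene','top','wrist']:
    im,P=snap(n,n+'0'); print(n,P)
E
```

```text
{'time_s': 0.0, 'qpos': array([-6.78933290e+01,  1.83515318e+01,  8.97065163e+01, -9.89366672e-04,
        7.20420233e+01, -1.14724234e+00]), 'qvel': array([-0.03554858,  0.01957478,  0.03603551,  0.06855531, -0.0093725 ,
       -0.12596   ]), 'effort': array([-1.40004140e-03, -4.12478507e+01, -2.31973082e+01,  7.22318399e-02,
        4.56927123e-02, -1.72741925e-04]), 'ee_pos': array([ 226.81015035, -527.83606772,  213.1206146 ]), 'ee_rot': array([-1.79998937e+02,  1.00070146e-01, -6.67457799e+01]), 'force': array([ 0.77512802,  0.50183175, -0.1802775 ]), 'torque': array([ 0.05354818,  0.03504715, -0.01877861]), 'gripper_width': 91.37159371811167}
scene {'fov_y': 53.83703114011776, 'cx': 319.9154408121456, 'cy': 194.76831655257155, 'k1': -0.09591019656407268, 'pose': array([[-2.38218079e-01,  7.23232627e-01, -6.48218107e-01,
         1.07395945e+03],
       [ 9.71133407e-01,  1.68905614e-01, -1.68436337e-01,
         1.33293524e+02],
       [-1.23309766e-02, -6.69630839e-01, -7.42591736e-01,
         7.49329563e+02],
       [ 0.00000000e+00,  0.00000000e+00,  0.00000000e+00,
       
[... 249 characters left out ...]
01, -8.85784617e-02,  2.33362383e-02,
        -2.78304327e+00],
       [-3.28148420e-03, -2.20100369e-01, -9.75471711e-01,
         9.73245893e+02],
       [ 0.00000000e+00,  0.00000000e+00,  0.00000000e+00,
         1.00000000e+00]])}
wrist {'fov_y': 68.52487929093503, 'cx': 318.1543687371972, 'cy': 198.93598546102925, 'k1': -0.034048032636615023, 'pose': array([[ 3.93484061e-01, -8.90046772e-01, -2.30189134e-01,
         2.91809914e+02],
       [-9.19330317e-01, -3.81340567e-01, -9.70110338e-02,
        -5.00897341e+02],
       [-1.43609715e-03,  2.49792145e-01, -9.68298416e-01,
         3.84299896e+02],
       [ 0.00000000e+00,  0.00000000e+00,  0.00000000e+00,
         1.00000000e+00]])}
```

View pics/scene0.png

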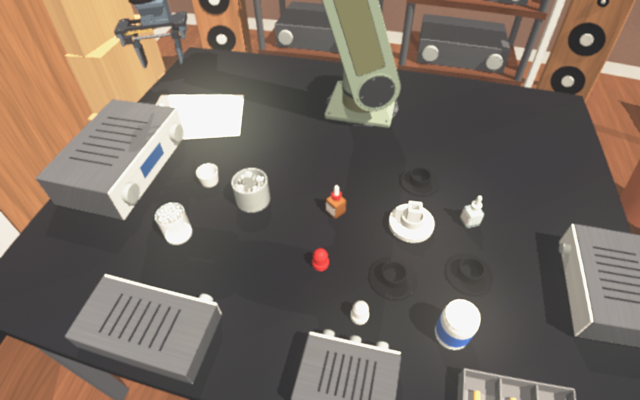

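View pics/top0.png

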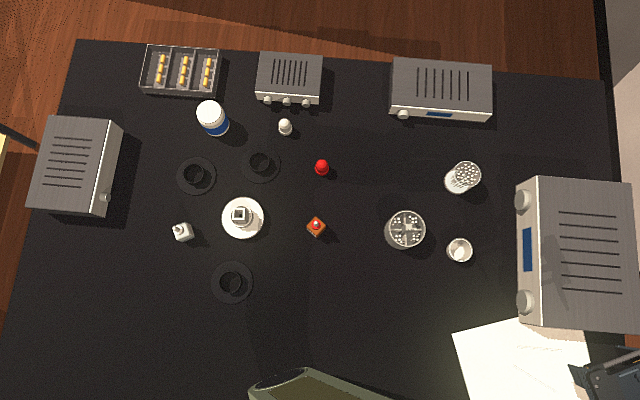

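View pics/wrist0.png

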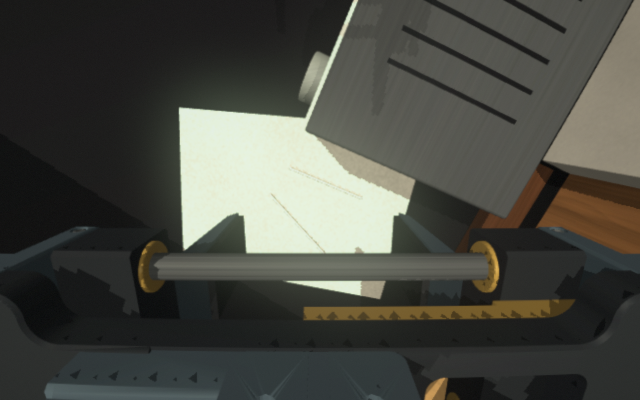

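The scene view shows the white nested lids near (412,220) and the can with its dividers at (251,190). In the top view they are at (242,217) and (405,230). Black look-alike covers sit near the lids. I'll enlarge both.

```bash
python3 - <<'E'
from h import *
im,P=load('top0')
a=cv2.resize(im[185:250,205:280],None,fx=5,fy=5,interpolation=3)
b=cv2.resize(im[198:263,368:443],None,fx=5,fy=5,interpolation=3)
im2,P2=load('scene0')
c=cv2.resize(im2[190:255,375:450],None,fx=5,fy=5,interpolation=3)
d=cv2.resize(im2[158:223,214:289],None,fx=5,fy=5,interpolation=3)
cv2.imwrite('pics/z0.png',np.vstack([np.hstack([a,b]),np.hstack([c,d])])[:600:,:,::-1])
print('hub',plane(P,[(242,212)],76),'can rim',plane(P,[(405,229)],70),'post top',plane(P,[(406,229)],96))
E
```

```text
hub [[474.88306238 186.98271231  76.        ]] can rim [[ 470.45572977 -196.71873083   70.        ]] post top [[ 466.38295324 -193.4002404    96.        ]]
```

View pics/z0.png

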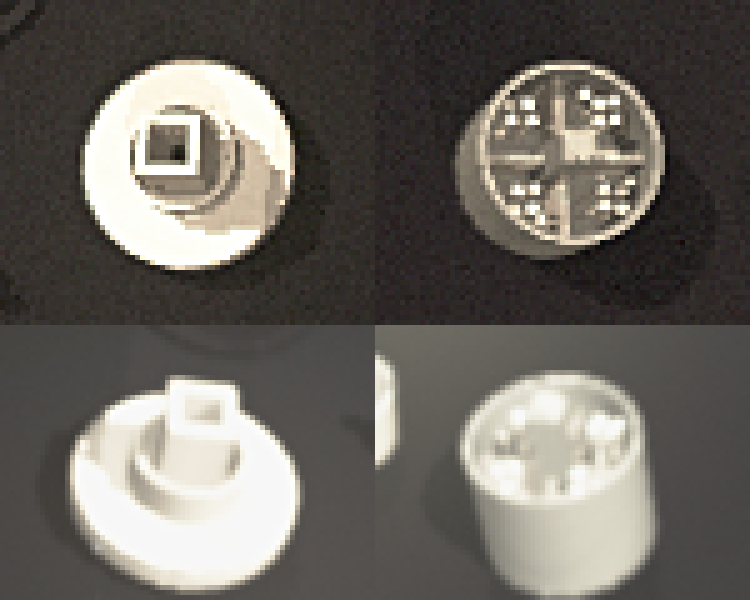

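```bash
python3 - <<'E'
from h import *
im,P=load('wrist0')
for z in (76,96):
  for uv in ((318,60),(318,120),(318,180)):
    p=plane(P,[uv],z)[0]; print(z,uv,p, p-np.array([226.8,-527.8,0]))
# other things
T=load('top0')[1]
for n,uv,z in (('amber',(316,225),60),('clear',(182,231),60),('blk1',(232,281),20),('blk2',(262,162),20),('blk3',(196,176),20),('cup',(459,248),38),('pot',(468,175),80),('cap_r',(322,167),30)):
  print(n,plane(T,[uv],z)[0])
E
```

```text
76 (318, 60) [ 346.83136247 -476.70251197   76.        ] [120.03136247  51.09748803  76.        ]
76 (318, 120) [ 294.63471798 -499.03601509   76.        ] [67.83471798 28.76398491 76.        ]
76 (318, 180) [ 237.63437981 -523.42436201   76.        ] [10.83437981  4.37563799 76.        ]
96 (318, 60) [ 343.26201656 -478.27207647   96.        ] [116.46201656  49.52792353  96.        ]
96 (318, 120) [ 294.45146756 -499.15676281   96.        ] [67.65146756 28.64323719 96.        ]
96 (318, 180) [ 241.14884963 -521.96299133   96.        ] [14.34884963  5.83700867 96.        ]
amber [462.52482188  11.47943297  60.        ]
clear [419.20052643 326.17166018  60.        ]
blk1 [315.05432477 200.54919965  20.        ]
blk2 [618.58687294 164.98575227  20.        ]
blk3 [566.3357448  328.35310768  20.        ]
cup [ 441.49805705 -334.71199131   38.        ]
pot [ 612.35893657 -339.39572974   80.        ]
cap_r [616.02497908  10.33335676  30.        ]
```

Request:
{"name": "drive_tool", "arguments": {"motion": [[[0.0173,0.0304,0.001],[0,0,0]],[[0.0173,0.0304,0.001],[0,0,0]],[[0.0173,0.0304,0.001],[0,0,0]],[[0.0173,0.0304,0.001],[0,0,0]],[[0.0173,0.0304,0.001],[0,0,0]],[[0.0173,0.0304,0.001],[0,0,0]],[[0.0173,0.0304,0.001],[0,0,0]],[[0.0173,0.0304,0.001],[0,0,0]],[[0.0173,0.0304,0.001],[0,0,0]],[[0.0173,0.0304,0.001],[0,0,0]]]}}

```text
time_s: 0.98
ee_pos: [400.3, -222.6, 223.9]
ee_rot: [180.0, 0.0, -66.8]
force: [0.6, -0.3, -0.6]
gripper_width: 90.9
```

```bash
python3 - <<'E'
from h import *
im,P=snap('wrist','w1'); s=env.state(); print(s['ee_pos'],s['ee_rot'],s['time_s'],s['qvel'])
E
```

```text
[ 403.00753936 -217.80697168  224.13318659] [-179.74517067    0.19132542  -66.5696418 ] 1.0333 [-5.26184833  0.21136433 -0.17377522 -4.13102545 -0.13868668 -9.35107416]
```

View pics/w1.png

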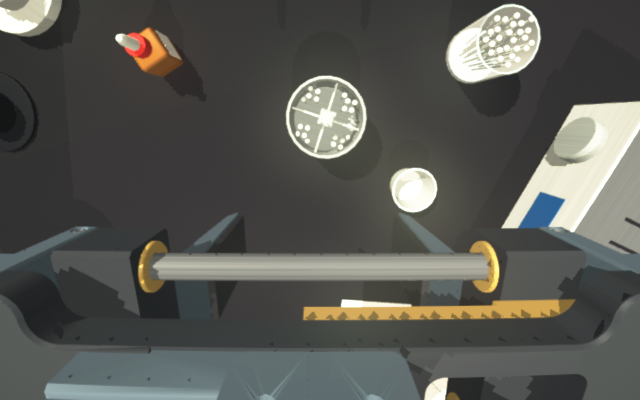

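The can is at (326,117) with its square post at about (327,118). The arm was still settling, so I'll take the picture again at rest.

```bash
python3 - <<'E'
from h import *
env.grab_frame('top');env.grab_frame('top')
im,P=snap('wrist','w2'); s=env.state(); print(s['ee_pos'],s['ee_rot'],s['time_s'],s['qvel'])
cv2.imwrite('pics/w2z.png',cv2.resize(im[65:170,275:380],None,fx=5.6,fy=5.6,interpolation=3)[:,:,::-1])
E
```

```text
[ 400.07806455 -223.80648864  223.84817084] [ 1.79960230e+02 -1.22124179e-02 -6.66070601e+01] 1.1833 [-2.43188584  0.19406312 -0.07834587 -0.28001015 -0.12739832 -0.04007644]
```

View pics/w2z.png

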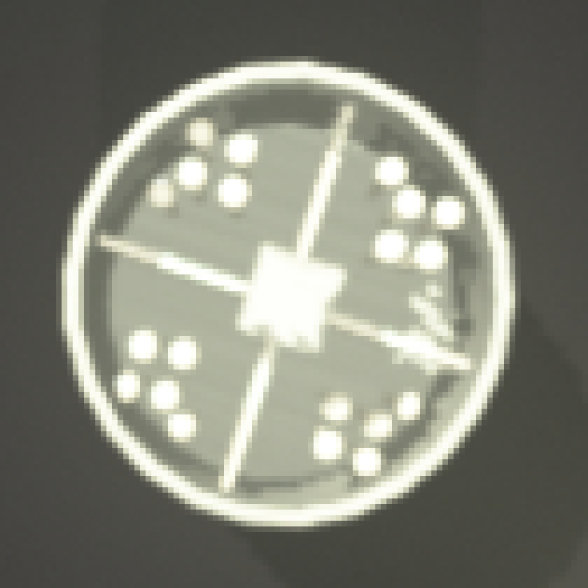

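```bash
cat > can.py <<'E'
from h import *
import sys
im,P=load(sys.argv[1]); u0,v0,u1,v1=map(int,sys.argv[2:6]); th=int(sys.argv[6])
g=cv2.cvtColor(im,cv2.COLOR_RGB2GRAY); m=np.zeros_like(g); m[v0:v1,u0:u1]=(g[v0:v1,u0:u1]>th)*255
cs,_=cv2.findContours(m,cv2.RETR_EXTERNAL,cv2.CHAIN_APPROX_NONE)
c=max(cs,key=cv2.contourArea); w=plane(P,c[:,0].astype(float),70)
(x,y),r=cv2.minEnclosingCircle(w[:,:2].astype(np.float32)); A=np.c_[2*w[:,:2],np.ones(len(w))]; s=np.linalg.lstsq(A,(w[:,:2]**2).sum(1),rcond=None)[0]
print('rim',x,y,r,'fit',s[:2],np.sqrt(s[2]+s[0]**2+s[1]**2))
E
python3 can.py w2 275 65 380 170 150
python3 - <<'E'
from h import *
im,P=load('w2')
z=np.array([(268,245),(345,267),(320,350),(238,325)])/5.6+[275-.4,65-.4]
w=plane(P,z,88)[:,:2]; print(w, w.mean(0)); 
d=np.diff(np.r_[w,w[:1]],axis=0); print(np.hypot(*d.T),np.degrees(np.arctan2(d[:,1],d[:,0]))%90)
z=np.array([(100,240),(470,367),(348,110),(225,490)])/5.6+[275-.4,65-.4]
w=plane(P,z,60)[:,:2];
for a,b in((0,1),(2,3)):
  d=w[b]-w[a];print('div',np.degrees(np.arctan2(d[1],d[0]))%90)
# sub mask of post
g=cv2.cvtColor(im,cv2.COLOR_RGB2GRAY)[100:135,310:345]
for r in g[5:30,5:30]: print(' '.join('%3d'%x for x in r))
E
```

```text
rim 473.63824462890625 -200.62672424316406 43.321834564208984 fit [ 473.640051   -200.63598525] 42.70861678200379
[[ 480.58391985 -193.25664045]
 [ 482.60959038 -207.47385908]
 [ 467.52790317 -209.28239785]
 [ 465.65113328 -193.85778777]] [ 474.09313667 -200.96767129]
[14.36080243 15.18973672 15.5383674  14.94488183] [8.10892952 6.83804072 6.93729112 2.30530422]
div 5.079582598962347
div 5.27224786231767
175 175 176 177 177 176 176 176 176 176 177 177 179 192 243 253 244 189 176 175 173 174 173 172 173
173 173 173 175 175 176 177 178 176 176 176 175 179 211 250 253 221 181 177 177 176 175 174 173 173
177 175 174 173 174 174 176 179 179 178 178 176 182 230 253 252 199 178 178 178 178 177 177 177 175
178 177 177 176 175 176 192 214 208 191 185 179 187 242 253 244 187 175 176 177 177 179 178 178 178
177 177 178 177 177 182 222 247 245 229 220 203 203 248 253 220 180 176 176 175 176 176 177 178 178
177 177 178 178 179 188 231 252 252 250 247 239 235 251 251 205 181 179 179 177 177 175 175 175 175
174 175 175 177 179 199 242 253 254 253 252 250 249 250 247 227 216 203 189 183 181 178 177 
[... 1107 characters left out ...]

175 178 209 240 245 233 220 223 243 253 254 253 252 254 254 254 249 218 189 178 198 216 222 231 234
175 176 179 195 219 222 204 212 233 250 253 252 248 248 252 253 248 209 182 175 176 174 182 205 221
176 176 176 176 179 182 184 203 218 232 248 252 248 226 236 251 247 207 180 177 177 175 175 176 176
179 179 178 177 176 175 176 198 221 213 221 238 236 220 224 237 242 203 178 176 177 177 178 176 175
179 178 179 178 178 178 184 212 224 196 182 185 193 207 215 216 220 193 178 176 176 176 176 176 177
178 179 179 180 179 181 206 233 227 191 177 176 177 179 180 181 184 178 176 175 176 176 175 176 175
176 177 177 178 179 186 232 248 221 185 179 179 177 177 175 175 175 175 176 175 175 176 176 176 175
```

Request:
{"name": "drive_tool", "arguments": {"motion": [[[0.0007,0.0382,0],[0,0,0]],[[0.0007,0.0382,0],[0,0,0]],[[0.0007,0.0382,0],[0,0,0]],[[0.0007,0.0382,0],[0,0,0]],[[0.0007,0.0382,0],[0,0,0]],[[0.0007,0.0382,0],[0,0,0]],[[0.0007,0.0382,0],[0,0,0]],[[0.0007,0.0382,0],[0,0,0]],[[0.0007,0.0382,0],[0,0,0]],[[0.0007,0.0382,0],[0,0,0]]]}}

```text
time_s: 2.02
ee_pos: [407.2, 158.0, 224.0]
ee_rot: [-180.0, -0.0, -66.9]
force: [0.5, -0.2, -0.3]
gripper_width: 91.2
```

```bash
python3 - <<'E'
from h import *
for i in range(6): env.grab_frame('top')
im,P=snap('wrist','w3'); s=env.state(); print(s['ee_pos'],s['ee_rot'],s['time_s'],s['qvel'])
E
python3 can.py top0 365 195 445 265 105
```

```text
[407.17923071 155.93380661 223.85411575] [ 1.79968568e+02 -3.41328265e-02 -6.69044419e+01] 2.3667 [-0.15295358 -0.22122042  0.09308729  0.2458251  -0.09514993  0.22739545]
rim 469.3165588378906 -195.8509063720703 49.692527770996094 fit [ 471.48682141 -196.49664224] 44.72449520352399
```

View pics/w3.png

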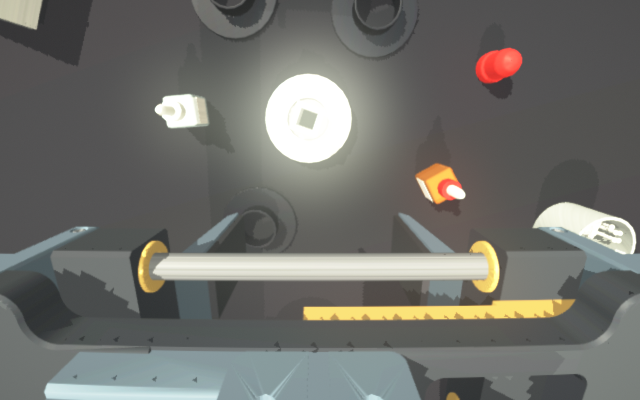

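The lids are at (308,118), with the dark square bore at (307,119). I'll measure the bore and the cover's outline.

```bash
python3 - <<'E'
from h import *
im,P=load('w3'); g=cv2.cvtColor(im,cv2.COLOR_RGB2GRAY)
z=cv2.resize(im[70:168,258:358],None,fx=6,fy=6,interpolation=3)
z=cv2.LUT(z,np.array([np.clip((i-150)*2.4,0,255) for i in range(256)],np.uint8))
cv2.imwrite('pics/w3z.png',z[:,:,::-1])
m=np.zeros_like(g); m[65:170,255:362]=(g[65:170,255:362]>150)*255
c=max(cv2.findContours(m,0,1)[0],key=cv2.contourArea)
for zz in (12,16,29,33):
  w=plane(P,c[:,0].astype(float),zz)[:,:2]; A=np.c_[2*w,np.ones(len(w))]; s=np.linalg.lstsq(A,(w**2).sum(1),rcond=None)[0]
  print('cover',zz,s[:2],np.sqrt(s[2]+s[0]**2+s[1]**2))
b=np.zeros_like(g); b[105:132,294:322]=(g[105:132,294:322]<165)*255
c=max(cv2.findContours(b,0,1)[0],key=cv2.contourArea); print('bore area',cv2.contourArea(c))
q=cv2.boxPoints(cv2.minAreaRect(c)); print(q)
w=plane(P,q,76)[:,:2]; d=np.diff(np.r_[w,w[:1]],axis=0); print(w.mean(0),np.hypot(*d.T),np.degrees(np.arctan2(d[:,1],d[:,0]))%90)
E
```

```text
cover 12 [471.79684668 196.87055283] 67.36684014426932
cover 16 [471.80083259 196.72895111] 66.662856231701
cover 29 [471.81378679 196.2687455 ] 64.37490851585011
cover 33 [471.81777269 196.12714377] 63.670924603281975Traceback (most recent call last):
  File "<stdin>", line 12, in <module>
ValueError: max() iterable argument is empty
```

View pics/w3z.png

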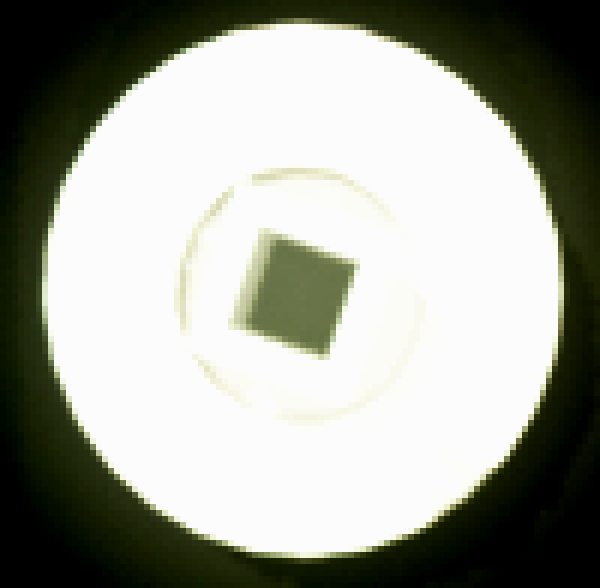

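```bash
python3 - <<'E'
from h import *
im,P=load('w3'); g=cv2.cvtColor(im,cv2.COLOR_RGB2GRAY)
m=np.zeros_like(g); m[65:170,255:362]=(g[65:170,255:362]>225)*255
c=max(cv2.findContours(m,0,1)[0],key=cv2.contourArea)
for zz in (20,29):
  w=plane(P,c[:,0].astype(float),zz)[:,:2]; A=np.c_[2*w,np.ones(len(w))]; s=np.linalg.lstsq(A,(w**2).sum(1),rcond=None)[0]
  print('cover',zz,s[:2],np.sqrt(s[2]+s[0]**2+s[1]**2))
b=np.zeros_like(g); b[105:132,294:322]=(g[105:132,294:322]<242)*255
c=max(cv2.findContours(b,0,1)[0],key=cv2.contourArea); print('bore area',cv2.contourArea(c))
z=np.array([(262,230),(357,264),(327,355),(233,326)])/6+[258-.4,70-.4]
for q in (cv2.boxPoints(cv2.minAreaRect(c)),z):
  w=plane(P,q,76)[:,:2]; d=np.diff(np.r_[w,w[:1]],axis=0); print(w.mean(0),np.hypot(*d.T),np.degrees(np.arctan2(d[:,1],d[:,0]))%90)
# triangulate with top: hub centre pixel ~ zoom(170,145)/5+(205,185)
T=load('top0')[1]; print('top hub',plane(T,[(172/5+204.6,144/5+184.6)],76))
E
```

```text
cover 20 [471.62265015 196.43338754] 52.70386984361873
cover 29 [471.63599311 196.11848097] 51.43821718477106
bore area 259.5
[471.77996752 195.97274836] [17.45031025 17.39404997 17.51400159 17.60979057] [3.25115958 5.1721242  3.96374398 4.94566053]
[471.80707695 195.89663814] [17.44656897 16.3773238  17.23206208 17.0652608 ] [3.94132038 4.15686349 6.22148502 4.91422575]
top hub [[470.92702721 193.56071224  76.        ]]
```

Request:
{"name": "drive_tool", "arguments": {"motion": [[[0.0065,0.004,-0.01],[0,0,-0.0325]],[[0.0065,0.004,-0.01],[0,0,-0.0325]],[[0.0065,0.004,-0.01],[0,0,-0.0325]],[[0.0065,0.004,-0.01],[0,0,-0.0325]],[[0.0065,0.004,-0.01],[0,0,-0.0325]],[[0.0065,0.004,-0.01],[0,0,-0.0325]],[[0.0065,0.004,-0.01],[0,0,-0.0325]],[[0.0065,0.004,-0.01],[0,0,-0.0325]],[[0.0065,0.004,-0.01],[0,0,-0.0325]],[[0.0065,0.004,-0.01],[0,0,-0.0325]]]}}

```text
time_s: 3.2
ee_pos: [472.7, 195.9, 123.6]
ee_rot: [-180.0, -0.0, -85.6]
force: [-0.1, -0.1, 0.0]
gripper_width: 91.4
```

```bash
python3 - <<'E'
from h import *
for i in range(3): env.grab_frame('top')
im,P=snap('wrist','w4'); s=env.state(); print(s['ee_pos'],s['ee_rot'],s['time_s'],s['qvel'])
E
```

```text
[472.08723634 196.32682028 124.08390828] [ 1.79964327e+02 -2.76153103e-02 -8.54382133e+01] 3.4 [ 0.53680471 -0.93849726 -0.28546774  0.02628443 -0.02876581  0.22136468]
```

View pics/w4.png

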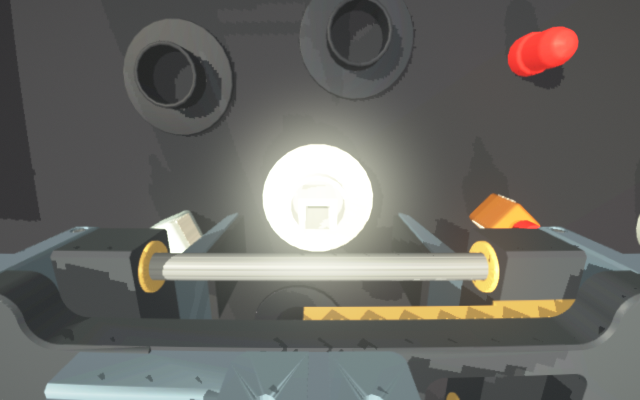

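The hub is centred between the fingers at (318,215) and square to the jaws. I'll lower now.

Request:
{"name": "drive_tool", "arguments": {"motion": [[[0,0,-0.009],[0,0,0]],[[0,0,-0.009],[0,0,0]],[[0,0,-0.009],[0,0,0]],[[0,0,-0.009],[0,0,0]],[[0,0,-0.009],[0,0,0]],[[0,0,-0.009],[0,0,0]],[[0,0,-0.009],[0,0,0]],[[0,0,-0.005],[0,0,0]],[[0,0,-0.002],[0,0,0]],[[0,0,0],[0,0,0]]]}}

```text
time_s: 4.23
ee_pos: [471.7, 197.6, 53.3]
ee_rot: [179.9, -0.0, -85.4]
force: [-0.5, -1.0, -0.1]
gripper_width: 91.4
```

Request:
{"name": "drive_tool", "arguments": {"motion": [[[0,0,0],[0,0,0]],[[0,0,0],[0,0,0]],[[0,0,0],[0,0,0]],[[0,0,0],[0,0,0]],[[0,0,0],[0,0,0]],[[0,0,0],[0,0,0]],[[0,0,0],[0,0,0]],[[0,0,0],[0,0,0]],[[0,0,0],[0,0,0]],[[0,0,0],[0,0,0]]], "claw": 0, "force": 30}}

```text
time_s: 5.07
ee_pos: [472.0, 197.6, 54.0]
ee_rot: [-180.0, -0.0, -85.4]
force: [0.1, -0.6, 0.8]
gripper_width: 28.9
```

Request:
{"name": "drive_tool", "arguments": {"motion": [[[0,0,0.002],[0,0,0]],[[0,0,0.006],[0,0,0]],[[0,0,0.012],[0,0,0]],[[0,0,0.015],[0,0,0]],[[0,0,0.018],[0,0,0]],[[0,0,0.02],[0,0,0]],[[0,0,0.02],[0,0,0]],[[0,0,0.02],[0,0,0]],[[0,0,0.012],[0,0,0]],[[0,0,0.005],[0,0,0]]]}}

```text
time_s: 5.9
ee_pos: [472.8, 198.0, 186.3]
ee_rot: [-179.8, 0.1, -85.4]
force: [-0.1, 0.7, -2.7]
gripper_width: 28.7
```

```bash
python3 - <<'E'
from h import *
im,P=snap('wrist','w5'); s=env.state(); print(s['ee_pos'],s['ee_rot'],s['time_s'],s['force'],s['gripper_width'])
im,P=snap('scene','s5')
cv2.imwrite('pics/s5z.png',cv2.resize(im[90:270,330:530],None,fx=3,fy=3,interpolation=3)[:,:,::-1])
E
```

```text
[472.75823142 198.04005747 186.08429774] [-1.79802010e+02  5.71589543e-02 -8.53685339e+01] 5.95 [-0.09114059 -0.37535483 -1.90086511] 28.874924812899273
```

View pics/s5z.png

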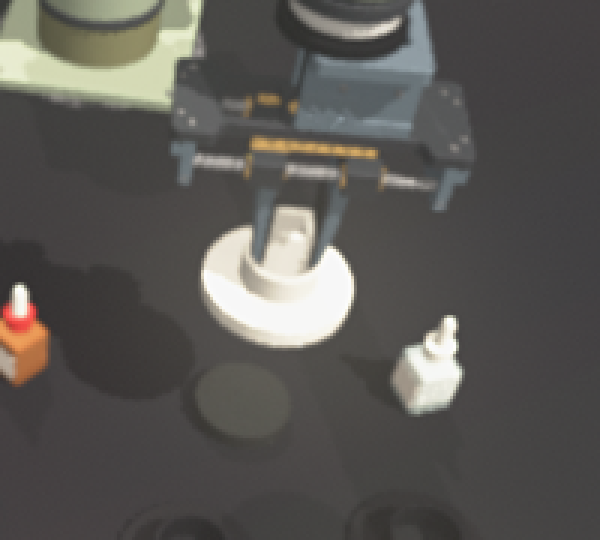

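View pics/w5.png

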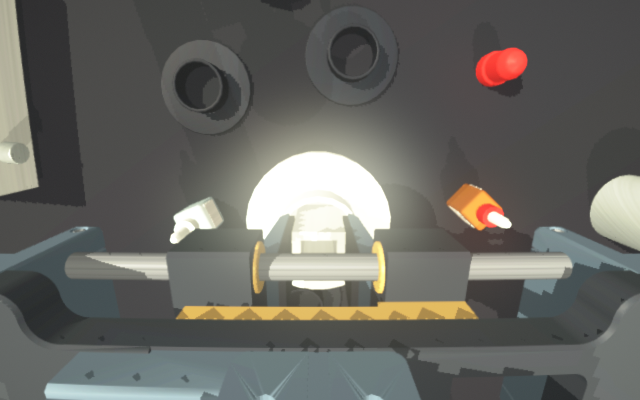

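Both lids are up and nested, and the empty stand is visible. I'll carry them to a spot short of the can, on a ramp, and look again.

Request:
{"name": "drive_tool", "arguments": {"motion": [[[-0.001,-0.005,0],[0,0,0]],[[-0.003,-0.012,0],[0,0,0]],[[-0.005,-0.02,0],[0,0,0]],[[-0.006,-0.026,0],[0,0,0]],[[-0.007,-0.03,0],[0,0,0]],[[-0.007,-0.03,0],[0,0,0]],[[-0.007,-0.03,0],[0,0,0]],[[-0.007,-0.03,0],[0,0,0]],[[-0.007,-0.03,0],[0,0,0]],[[-0.007,-0.03,0],[0,0,0]]], "claw": 0, "force": 40}}

```text
time_s: 6.83
ee_pos: [412.9, -47.2, 183.0]
ee_rot: [179.9, -0.0, -85.4]
force: [1.2, -0.8, -1.8]
gripper_width: 28.6
```

Request:
{"name": "drive_tool", "arguments": {"motion": [[[-0.007,-0.03,0],[0,0,0]],[[-0.007,-0.03,0],[0,0,0]],[[-0.006,-0.03,0],[0,0,0]],[[-0.005,-0.025,0],[0,0,0]],[[-0.004,-0.018,0],[0,0,0]],[[-0.002,-0.012,0],[0,0,0]],[[0,-0.007,0],[0,0,0]],[[0,-0.003,0],[0,0,0]],[[0,0,0],[0,0,0]],[[0,0,0],[0,0,0]]]}}

```text
time_s: 7.67
ee_pos: [383.7, -199.8, 183.6]
ee_rot: [180.0, 0.0, -85.4]
force: [-0.0, -0.5, -2.9]
gripper_width: 28.9
```

```bash
python3 - <<'E'
from h import *
im,P=snap('wrist','w6'); s=env.state(); print(s['ee_pos'],s['ee_rot'],s['time_s'],s['force'],s['gripper_width'],s['qvel'])
im,P=snap('wrist','w7'); s=env.state(); print(s['ee_pos'],s['ee_rot'],s['time_s'],s['force'],s['gripper_width'],s['qvel'])
E
```

```text
[ 383.7913838  -199.62503806  183.72386871] [ 1.79967481e+02  3.53593740e-02 -8.53301628e+01] 7.7167 [ 0.14497276 -0.3249161  -2.63657942] 28.532123110297753 [ 0.45877294 -0.28478014 -0.15914733 -0.25421426  0.10515599  0.06167633]
[ 383.91772669 -199.57334778  183.82735887] [ 1.79978814e+02  2.49739488e-02 -8.53139031e+01] 7.7667 [-0.025673   -0.24212905 -2.355613  ] 28.450382173433123 [ 0.1345967  -0.10511634 -0.04884284 -0.2077932  -0.03029293 -0.02185807]
```

View pics/w7.png

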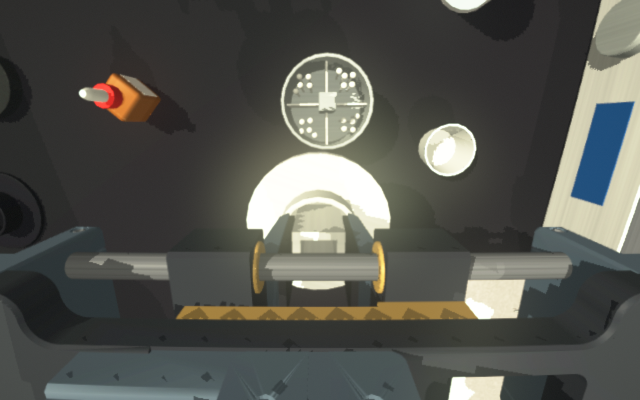

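```bash
python3 can.py w7 270 48 384 151 190; python3 can.py w6 270 48 384 151 200
python3 - <<'E'
from h import *
im,P=load('w7')
cv2.imwrite('pics/w7z.png',cv2.resize(im[48:156,272:384],None,fx=5.5,fy=5.5,interpolation=3)[:,:,::-1])
E
```

```text
rim 473.6861877441406 -200.7733917236328 42.60155487060547 fit [ 473.68563596 -200.77907429] 42.09290443516423
rim 473.6297912597656 -200.735107421875 42.558082580566406 fit [ 473.68841458 -200.72030589] 42.01773257843665
```

View pics/w7z.png

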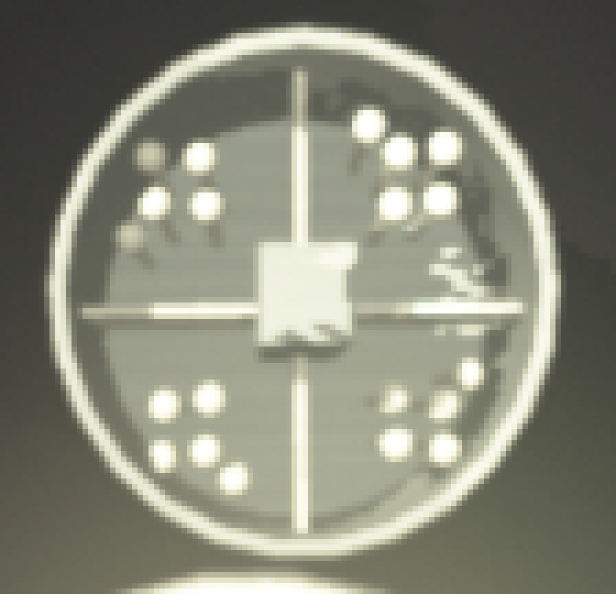

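The post appears square to the camera axes, so it is aligned with the current yaw. The rim centre of (473.7,-200.8) agrees with the first look. I'll move over the can, then lower.

Request:
{"name": "drive_tool", "arguments": {"motion": [[[0.004,-0.0012,0],[0,0,0]],[[0.01,0,0],[0,0,0]],[[0.014,0,0],[0,0,0]],[[0.016,0,0],[0,0,0]],[[0.016,0,0],[0,0,0]],[[0.014,0,0],[0,0,0]],[[0.009,0,0],[0,0,0]],[[0.005,0,0],[0,0,0]],[[0.002,0,0],[0,0,0]],[[0,0,0],[0,0,0]]]}}

```text
time_s: 8.6
ee_pos: [474.3, -201.3, 183.7]
ee_rot: [180.0, 0.0, -85.3]
force: [0.8, -0.8, -2.4]
gripper_width: 28.7
```

Request:
{"name": "drive_tool", "arguments": {"motion": [[[0,0,-0.003],[0,0,0]],[[0,0,-0.006],[0,0,0]],[[0,0,-0.006],[0,0,0]],[[0,0,-0.006],[0,0,0]],[[0,0,-0.006],[0,0,0]],[[0,0,-0.006],[0,0,0]],[[0,0,-0.005],[0,0,0]],[[0,0,-0.003],[0,0,0]],[[0,0,-0.001],[0,0,0]],[[0,0,0],[0,0,0]]]}}

```text
time_s: 9.43
ee_pos: [473.9, -201.5, 141.7]
ee_rot: [180.0, 0.0, -85.4]
force: [-0.5, 0.2, -3.1]
gripper_width: 28.8
```

```bash
python3 - <<'E'
from h import *
s=env.state(); print(s['ee_pos'],s['ee_rot'],s['time_s'],s['force'],s['gripper_width'])
im,P=snap('scene','s8'); s=env.state(); print(s['ee_pos'],s['ee_rot'],s['time_s'],s['force'],s['gripper_width'])
cv2.imwrite('pics/s8z.png',cv2.resize(im[70:240,160:340],None,fx=3.3,fy=3.3,interpolation=3)[:,:,::-1])
E
```

```text
[ 473.90380155 -201.47293855  141.66305413] [ 1.79972673e+02  9.25972420e-03 -8.53711076e+01] 9.4333 [-0.53897771  0.16434383 -3.13205385] 28.770649830839
[ 474.1027062  -201.56278797  141.9983731 ] [-1.79992206e+02 -8.42441273e-03 -8.53716750e+01] 9.4833 [-0.59577961  0.02260212 -3.46666797] 29.04731577311655
```

View pics/s8z.png

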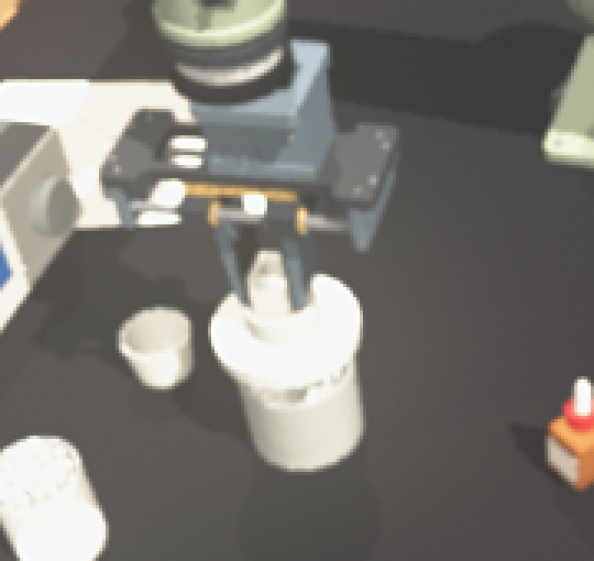

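Request:
{"name": "drive_tool", "arguments": {"motion": [[[0,0.0005,-0.002],[0,0,0]],[[0,0,-0.002],[0,0,0]],[[0,0,-0.002],[0,0,0]],[[0,0,-0.002],[0,0,0]],[[0,0,-0.002],[0,0,0]],[[0,0,-0.002],[0,0,0]],[[0,0,-0.002],[0,0,0]],[[0,0,-0.002],[0,0,0]],[[0,0,-0.002],[0,0,0]],[[0,0,0],[0,0,0]]]}}

```text
time_s: 10.32
ee_pos: [473.7, -200.9, 123.5]
ee_rot: [180.0, 0.0, -85.4]
force: [0.1, 0.1, -1.9]
gripper_width: 28.5
```

Request:
{"name": "drive_tool", "arguments": {"motion": [[[0,0,-0.001],[0,0,0]],[[0,0,-0.0015],[0,0,0]],[[0,0,-0.0015],[0,0,0]],[[0,0,-0.0015],[0,0,0]],[[0,0,-0.0015],[0,0,0]],[[0,0,-0.0015],[0,0,0]],[[0,0,-0.001],[0,0,0]],[[0,0,-0.001],[0,0,0]],[[0,0,-0.001],[0,0,0]],[[0,0,0],[0,0,0]]]}}

```text
time_s: 11.15
ee_pos: [473.9, -201.0, 112.3]
ee_rot: [180.0, 0.0, -85.4]
force: [0.2, 0.6, -2.3]
gripper_width: 28.6
```

No contact so far, so the post is inside the bore. The seat should come at about TCP z 107–108.

Request:
{"name": "drive_tool", "arguments": {"motion": [[[0,0,-0.001],[0,0,0]],[[0,0,-0.001],[0,0,0]],[[0,0,-0.001],[0,0,0]],[[0,0,-0.0005],[0,0,0]],[[0,0,-0.0005],[0,0,0]],[[0,0,-0.0005],[0,0,0]],[[0,0,0],[0,0,0]],[[0,0,0],[0,0,0]],[[0,0,0],[0,0,0]],[[0,0,0],[0,0,0]]]}}

```text
time_s: 11.98
ee_pos: [474.0, -201.0, 108.0]
ee_rot: [-180.0, -0.0, -85.4]
force: [0.3, -0.1, -2.3]
gripper_width: 28.9
```

Request:
{"name": "drive_tool", "arguments": {"motion": [[[0,0,-0.0005],[0,0,0]],[[0,0,-0.0005],[0,0,0]],[[0,0,-0.0005],[0,0,0]],[[0,0,0],[0,0,0]],[[0,0,0],[0,0,0]],[[0,0,0],[0,0,0]],[[0,0,0],[0,0,0]],[[0,0,0],[0,0,0]],[[0,0,0],[0,0,0]],[[0,0,0],[0,0,0]]]}}

```text
time_s: 12.82
ee_pos: [474.0, -201.0, 108.0]
ee_rot: [-180.0, -0.0, -85.4]
force: [-2.4, 2.7, 7.7]
gripper_width: 28.9
```

The force turned to +7.7 N at z 108.0, right where the seat should be. I'll release.

Request:
{"name": "drive_tool", "arguments": {"motion": [[[0,0,0],[0,0,0]],[[0,0,0],[0,0,0]],[[0,0,0],[0,0,0]],[[0,0,0],[0,0,0]],[[0,0,0],[0,0,0]],[[0,0,0],[0,0,0]],[[0,0,0],[0,0,0]],[[0,0,0],[0,0,0]],[[0,0,0],[0,0,0]],[[0,0,0],[0,0,0]]], "claw": 1}}

```text
time_s: 13.65
ee_pos: [474.0, -201.0, 106.4]
ee_rot: [180.0, -0.0, -85.4]
force: [0.9, 0.3, 0.5]
gripper_width: 90.3
```

```bash
python3 - <<'E'
from h import *
s=env.state(); print(s['ee_pos'],s['ee_rot'],s['time_s'],s['force'],s['gripper_width'])
im,P=snap('scene','s9'); w,P=snap('wrist','w9')
a=cv2.resize(im[90:220,180:310],None,fx=3,fy=3,interpolation=3); b=cv2.resize(w[120:250,250:380],None,fx=3,fy=3,interpolation=3)
cv2.imwrite('pics/s9z.png',np.hstack([a,b])[:,:,::-1])
E
```

```text
[ 474.00855364 -200.99035928  106.44892414] [ 1.79999342e+02 -2.84989907e-03 -8.53667138e+01] 13.65 [0.8971213  0.31490242 0.46794692] 90.27831316411577
```

View pics/s9z.png

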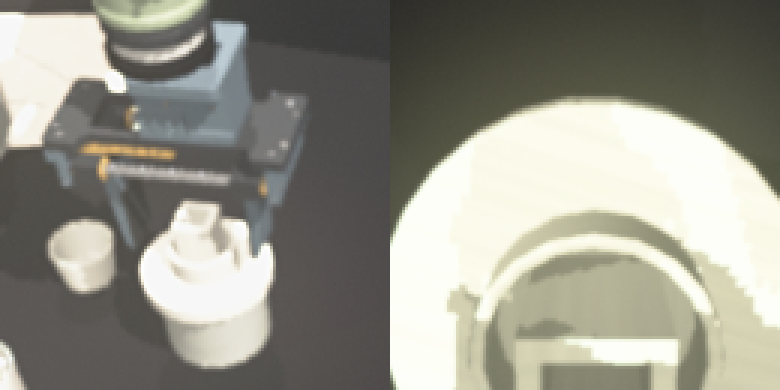

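The lid sits level on the rim, with the hub centred in the collar. I'll lower to the collar with the fingers open, then grip it.

Request:
{"name": "drive_tool", "arguments": {"motion": [[[0,0,-0.003],[0,0,0]],[[0,0,-0.004],[0,0,0]],[[0,0,-0.004],[0,0,0]],[[0,0,-0.004],[0,0,0]],[[0,0,-0.004],[0,0,0]],[[0,0,-0.0025],[0,0,0]],[[0,0,-0.001],[0,0,0]],[[0,0,0],[0,0,0]],[[0,0,0],[0,0,0]],[[0,0,0],[0,0,0]]]}}

```text
time_s: 14.58
ee_pos: [474.1, -201.1, 84.2]
ee_rot: [-180.0, -0.0, -85.4]
force: [-0.1, 0.4, -1.1]
gripper_width: 91.2
```

Request:
{"name": "drive_tool", "arguments": {"motion": [[[0,0,0],[0,0,0]],[[0,0,0],[0,0,0]],[[0,0,0],[0,0,0]],[[0,0,0],[0,0,0]],[[0,0,0],[0,0,0]],[[0,0,0],[0,0,0]],[[0,0,0],[0,0,0]],[[0,0,0],[0,0,0]],[[0,0,0],[0,0,0]],[[0,0,0],[0,0,0]]], "claw": 0, "force": 25}}

```text
time_s: 15.42
ee_pos: [474.0, -201.0, 84.0]
ee_rot: [-180.0, -0.0, -85.4]
force: [-0.7, 0.4, -0.0]
gripper_width: 53.4
```

Request:
{"name": "drive_tool", "arguments": {"motion": [[[0,0,0.001],[0,0,0]],[[0,0,0.001],[0,0,0]],[[0,0,0.002],[0,0,0]],[[0,0,0.003],[0,0,0]],[[0,0,0.003],[0,0,0]],[[0,0,0.003],[0,0,0]],[[0,0,0.003],[0,0,0]],[[0,0,0.002],[0,0,0]],[[0,0,0.001],[0,0,0]],[[0,0,0],[0,0,0]]]}}

```text
time_s: 16.25
ee_pos: [474.2, -201.1, 103.3]
ee_rot: [-180.0, -0.0, -85.4]
force: [0.5, 0.5, -0.9]
gripper_width: 53.3
```

```bash
python3 - <<'E'
from h import *
s=env.state(); print(s['ee_pos'],s['ee_rot'],s['time_s'],s['force'],s['torque'],s['gripper_width'])
im,P=snap('scene','s10'); w,P=snap('wrist','w10')
a=cv2.resize(im[90:220,180:310],None,fx=3,fy=3,interpolation=3); b=cv2.resize(w[120:250,250:380],None,fx=3,fy=3,interpolation=3)
cv2.imwrite('pics/s10z.png',np.hstack([a,b])[:,:,::-1])
E
```

```text
[ 474.16722874 -201.08895823  103.31897131] [-1.79965306e+02 -2.31667066e-02 -8.53722901e+01] 16.25 [ 0.51120826  0.48585709 -0.93352445] [ 0.0269461   0.0132972  -0.00662523] 53.29949577213064
```

View pics/s10z.png

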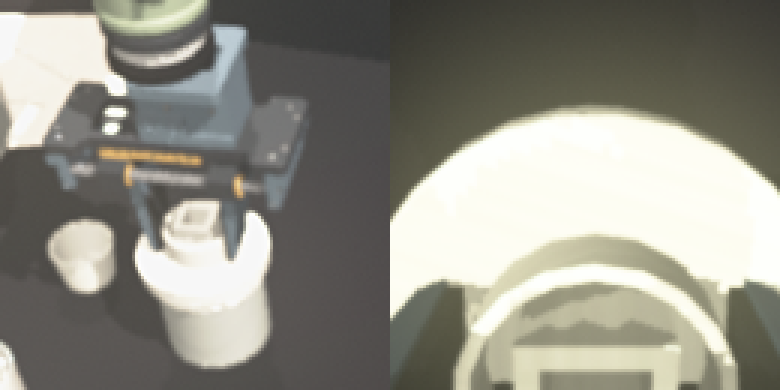

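Only the cover came up: −0.9 N is about 110 g, and the hub now stands lower inside the collar. I'll continue up.

Request:
{"name": "drive_tool", "arguments": {"motion": [[[0,0,0.003],[0,0,0]],[[0,0,0.005],[0,0,0]],[[0,0,0.007],[0,0,0]],[[0,0,0.008],[0,0,0]],[[0,0,0.008],[0,0,0]],[[0,0,0.008],[0,0,0]],[[0,0,0.008],[0,0,0]],[[0,0,0.008],[0,0,0]],[[0,0,0.007],[0,0,0]],[[0,0,0.005],[0,0,0]]]}}

```text
time_s: 17.18
ee_pos: [474.3, -201.2, 171.1]
ee_rot: [-179.9, -0.0, -85.4]
force: [0.6, -0.0, -1.0]
gripper_width: 53.7
```

Request:
{"name": "drive_tool", "arguments": {"motion": [[[0,0,0.004],[0,0,0]],[[0,0,0.002],[0,0,0]],[[0,0,0.001],[0,0,0]],[[0,0,0],[0,0,0]],[[0,0,0],[0,0,0]],[[0,0,0],[0,0,0]],[[0,0,0],[0,0,0]],[[0,0,0],[0,0,0]],[[0,0,0],[0,0,0]],[[0,0,0],[0,0,0]]]}}

```text
time_s: 18.02
ee_pos: [474.0, -201.0, 176.9]
ee_rot: [180.0, -0.0, -85.4]
force: [1.5, -0.1, -0.4]
gripper_width: 53.4
```

```bash
python3 - <<'E'
from h import *
s=env.state(); print(s['ee_pos'],s['ee_rot'],s['time_s'],s['force'],s['torque'],s['gripper_width'],s['qvel'])
im,P=snap('scene','s11'); w,Pw=snap('wrist','w11')
print('expected hub top centre px',proj(P,[[473.7,-200.8,130],[473.7,-200.8,70]]))
cv2.imwrite('pics/s11z.png',cv2.resize(im[60:220,160:340],None,fx=3.3,fy=3.3,interpolation=3)[:,:,::-1])
E
```

```text
[ 473.97196467 -200.99906542  176.91384164] [ 1.79994373e+02 -2.43958813e-03 -8.53697794e+01] 18.0167 [ 1.47705339 -0.12282491 -0.40066971] [0.02419021 0.01048033 0.00868837] 53.44717056036701 [-0.00270289 -0.01394525  0.01444033  0.02176029  0.02949077 -0.07627349]
expected hub top centre px [[244.60132563 161.90974585]
 [248.37592036 180.02993472]]
```

View pics/s11z.png

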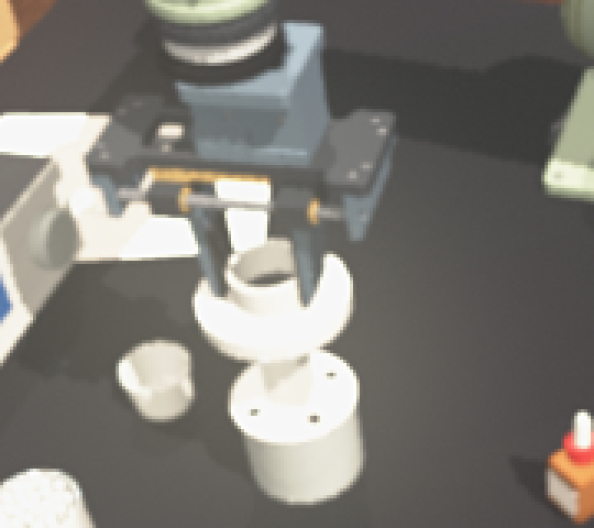

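View pics/w11.png

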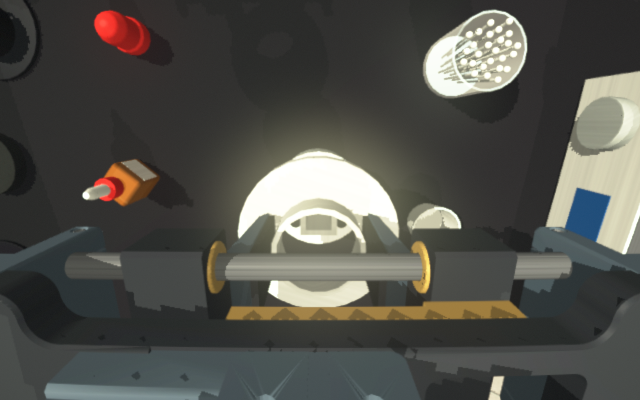

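The inner lid lies flat on the rim. Its disc centre is at about (249,180) in the full scene picture, against a predicted (248,180). The cover is held level above it. I'm handing in.

```bash
python3 -c "
from h import *
print(env.job_done())"
```

```text
the job is handed in; nothing more can be done
None
```

I gripped the hub, carried both lids together to the can, and lowered them over the post until the inner lid seated. I then gripped the collar, lifted the outer cover alone, and handed the job in at about 18 s with the cover still held.

**Checks that agreed**
- **Seating:** the force turned to +7.7 N at TCP z 108, the height I had worked out for the seat. In the last scene picture the inner lid is flat and centred on the can to within about a pixel.
- **Cover:** it is level and clear of the hub, with `outer_mid` at about 176 mm (151 needed). The arm is at rest and the grip is set to 25 N.
- **Bystanders:** I touched none on the way. Those visible in the last pictures stand upright.

**Checks that disagreed**
- **Collar grip:** the opening read 53.4 mm for the 55 mm collar.
- **Bore size:** the camera gave 17.5 mm for the 20 mm bore, probably from glare on the white hub.
- **Can position:** my rough top-view fix was about 4 mm off the two wrist views, which agreed with each other, so I used those.
- **Last force reading:** the vertical force was −0.4 N just before handing in, against −0.9 to −1.0 N during the lift. The pictures taken at that moment still show the cover held.

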